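Hook and snap the vent cover onto the bench air cleaner

ROBOT

A 6-joint arm with a two-finger parallel gripper is mounted at the origin on the work surface. World frame = base frame: x ahead of the robot, y to its left, z up, the work surface at z = 0. Lengths are in m, angles in degrees, forces in N, time in s.
With the tool pointing down it reaches from about 0.4 to 0.825 m from the base axis. Payload 7 kg.
Tool frame: the origin (TCP) lies midway between the tips of the shut fingers; the grasp point (between the pads) lies 19 mm behind it; z points along the fingers, y is the line along which they close (so a half turn about z gives the same grasp; the last joint's range is limited). The gripper opens to 88 mm and grips with 3 to 60 N. Pads are 19 mm wide; open, the fingers measure 130 mm over their backs; the gripper's body (78 mm by 193 mm) begins 47 mm behind the grasp point.
Start: joints at [-60.384, 20.546, 0.682, 0, -70.136, -16.507], TCP at [0.153, -0.657, 0.227] pointing down, gripper open.
Joint ranges: [-176.03, 176.03], [-82.01, 121.73], [-58.28, 71.71], [-173.87, 95.51], [-174.79, -0.11], [-173.66, 173.66]. Speed limits (degrees/s): [136.94, 136.94, 172.46, 180, 180, 180].

INTERFACE

Orientations are given as [roll, pitch, yaw] about the fixed x, y, z axes, in that order (R = Rz(yaw) Ry(pitch) Rx(roll)).
In Python, from plant import * gives the robot as it stands.
- The arm moves only by the tool move_arm, never from a script. Its argument "commands" is a list of rows, each a list of 7 numbers: the shift along the world's x, y, z in mm, then the turn, a rotation vector about the world's x, y, z in degrees, then the opening in per cent of the stroke, from 0 (shut) to 100 (fully open). In form: [[x, y, z, rx, ry, rz, fingers], ...]. A call has 1 to 20 rows; each row shifts and turns the commanded pose from where the row before left it; what a row does not reach is not made up. A row lasts 1/10 s, in which the tool goes at most 50 mm and 8.59 degrees, less where a joint would pass 70% of its speed; a pose out of reach is approached as far as the arm can. A call with a gripper value outside its range is refused whole. The fingers move at their own pace and stop on an object; "squeeze" is the grip in N (left out, the last holds). Time passes only in rows, so rows that do not move let the fingers close. It gives the time, the measured TCP pose, the force and the opening at its end, in the units of the state.
- get_state(): the state, without advancing time (a new reading comes with each control period).
- capture(name): name is "side" or "top" or "wrist"; returns a dict with "frame" (480x640x3 uint8, blue, green, red), "camera_matrix" (3x3 intrinsics, pixels), "dist_coeffs" ([k1, k2, p1, p2, k3] as OpenCV has them; the pictures are not rectified), "world_to_cam" (4x4, takes a point from world to camera coordinates); the wrist camera has in their place "tool_from_camera" (4x4, takes a point from camera to tool coordinates, whose origin is the TCP and whose axes are the flange's). Camera axes: x right, y up, looking along -z (the intrinsics and any distortion apply to the point x, -y, -z); pixel columns grow to the right and rows downward; lengths in m; the calibration is good to about 2 mm. A picture is of the moment at which its call begins: read the wrist's pose just before it. There is no depth.
- close_job(): hands the job in, once; it reports no verdict.
The state is a dict: "time_s": time; "joints": joint angles; "qd": joint speeds; "joint_torque": joint torques, N m; "tcp_pos": TCP position; "eef_rot": TCP orientation; "contact_force": force on the tool from outside, world axes, zero at the start; "moment": the same for the moment, N m; "gripper_width": finger opening in m.
Only numpy, scipy, OpenCV 4.12 (cv2) and the standard library are available. Lean on these libraries where they do the work, as an engineer would, in place of code of your own. Each camera call takes 0.05 s, during which the arm holds its last target. There are 200 camera calls.

TASK

The filter in the bench air cleaner has just been changed: put its yellow vent cover back. Hook the cover's front lip into the slot at the low, robot-side end of the sloping filter bay while its rear edge is still raised, then pivot the rear down until the red latch snaps over it and the cover lies fully seated, and let go. Leave the other things on the bench where they are.

Things in the scene. Friction and masses are not known exactly. Their poses are not given: they have to be found in the camera images.
- bay: Filter bay in the green air cleaner's sloping top. Origin: middle of the opening's low front edge, level with the ledge the cover's underside rests on (z = 0), about 62 mm above the bench. x runs up the slope, away from the robot, 20 deg above level; y to the left; z square to the slope. Opening: x 0 to 128, y -55 to 55 mm; side walls rise to z = 12, the rear wall to z = 4 mm, then bevelled back to x = 134, z = 10 mm.
- cleaner: Green bench air cleaner, fixed; its place and yaw vary. Housing 188 x 148 mm, up to about 122 mm tall with the latch. Origin: centre of its underside, on the bench; x away from the robot at yaw 0, z up.
- slot_mouth (a point): Middle of the slot's mouth: bay x = 0, y = 0, z = 4.5 mm; axes as the bay's. The slot runs under a 3 mm steel strip from here back to a stop at bay x = -12 mm; it is open from z = 0 (floor, level with the ledge) to 9 mm and from y = -36 to 36 mm. Once home the lip's tip stands 6 to 12 mm inside, its grip point at about bay x = 64, y = 0, z = 25 mm, its axes matching the bay's.
- latch (a joint): Red spring latch, 50 mm wide, on the bay's rear wall. 0 = sprung out, at rest; grows to 0.011 m as it is pushed up the slope (bay +x). The cover's rear edge coming down pushes it back 4 to 10 mm, then it springs over the cover's top. Spring 2 N at rest, 4 N at 6 mm; getting past it takes about 5 to 10 N at the cover's rear edge, twice that at its fin.
- latch_nose (a point): Foremost edge of the latch's nose at rest: bay x = 118, y = 0, z = 11 mm (its flat underside); moves with the latch. The nose's front is upright to z = 14.5 mm, then a ramp leaning back 30 deg from the bay's z rises to about x = 123, z = 23 mm.
- cover_grip (a point): Centre of the black grip fin of the loose yellow vent cover, which starts flat on the bench, fin up, left or right of the cleaner. Fin 14 mm thick (x), 64 long (y), 30 tall; point 25 mm above the cover's underside, fin top 40 mm. Axes: x from lip to rear edge, y left, z up through the fin. Plate 120 (x) x 100 (y) x 10 mm, fin in its middle. About 0.16 kg.
- cover_lip (a point): Middle of the tip of the cover's front lip, on its underside: 74 mm in front (cover -x) of and 25 mm below the grip point. Axes as the cover's. The lip is 60 mm wide and 4 mm thick, flush with the underside, and projects 14 mm from the plate's front edge.
- cover_rear (a point): Middle of the cover's rear edge, on its underside: 60 mm behind (cover +x) and 25 mm below the grip point. Axes as the cover's.
- old_filter_mid (a point): Bystander: the old filter, a grey pleated cardboard cartridge 100 x 80 x 24 mm lying flat, on the side of the cleaner where the cover is not. Its centre.
- paint_tin_mid (a point): Bystander: blue paint tin, 90 mm across, 110 mm tall, standing beyond and to the left. Its centre.
- screwdriver_grip (a point): Bystander: screwdriver lying beyond and to the right, about 200 mm long. Middle of its handle.
- tape_mid (a point): Bystander: roll of tape lying flat between robot and cleaner, 90 mm across, 25 mm tall. Its centre.
There are look-alikes about, which are no part of the job. Of the things like the part that bears cover_grip, leave any that is green; of the rest the smaller one is meant.

How it is judged (in metres and radians):
On the way:
1. the cover's lip is hooked in the slot, at least 4 mm deep, while its rear edge is still raised (x of cover_lip in the frame of bay below -0.004 m and z of cover_lip in the frame of bay between -0.003 and 0.006 m and y of cover_lip in the frame of bay between -0.01 and 0.01 m and z of cover_rear in the frame of bay above 0.012 m), for 0.1 s.
At the end, for the whole second after the job is handed in: The cover lies in the bay and stays there, its lip at least 4 mm in the slot and within 10 mm of the slot's middle, its underside within 3 mm of the ledge at both the front and the rear (and parallel to the bay within 3 deg), and the latch has sprung back over it (within 2 mm of its rest) (x of cover_lip in the frame of bay below -0.004 m and z of cover_lip in the frame of bay between -0.003 and 0.003 m and y of cover_lip in the frame of bay between -0.01 and 0.01 m and z of cover_rear in the frame of bay between -0.003 and 0.003 m and angle between the z axis of cover_grip and the z axis of bay, either way round below 0.05 rad and value of joint latch below 0.002 m); the robot touches nothing.
It fails at once if the old filter is shifted by more than 20 mm (distance of old_filter_mid from where it was at the start of the episode above 0.02 m).
It fails at once if the paint tin is shifted by more than 20 mm (distance of paint_tin_mid from where it was at the start of the episode above 0.02 m).
It fails at once if the screwdriver is shifted by more than 20 mm (distance of screwdriver_grip from where it was at the start of the episode above 0.02 m).
It fails at once if the roll of tape is shifted by more than 20 mm (distance of tape_mid from where it was at the start of the episode above 0.02 m).
It also fails if it takes over 48 s, if anything falls off the work surface, if the arm or the gripper's body presses on something with over 40 N, if the wrist force passes 120 N, or if a joint passes its speed limit or range.

## Working session

There is one attempt and no reset: what is moved stays moved. The work goes in short steps, Python scripts to look and compute and a tool call to move; the robot and the scene stay as the last step left them, time stands still between calls to the robot, and variables do not carry over. Pictures are saved under pics/ and viewed, on a budget of 10 in all, crops included, one or two more only if the job needs it, and the job is handed in when it is done.

Besides the shell and the picture viewer there is one more tool, called after "Emit:" as a command line: name --pt "numbers of a row" for each row, then --argument value for the rest. move_arm: Moves the arm, as the interface text tells. Its arguments: {"type":"object","properties":{"commands":{"type":"array"},"squeeze":{"type":"number"}},"required":["commands"]}

```bash
ls; mkdir -p pics; python3 - <<'E'
from plant import *
import cv2,pickle
print(get_state())
for n in("top","side"):
    c=capture(n); cv2.imwrite(f"pics/{n}0.png",c["frame"]); pickle.dump(c,open(f"{n}0.pkl","wb"))
    print(n,c["camera_matrix"],c["dist_coeffs"],c["world_to_cam"])
E
```

```text
pics
{'time_s': 0.0, 'joints': array([-6.03849934e+01,  2.05916822e+01,  6.33789387e-01, -2.02059841e-02,
       -7.01366368e+01, -1.65054719e+01]), 'qd': array([-0.02569259, -0.04840905, -0.07603632, -0.05324493,  0.03288098,
        0.04681139]), 'joint_torque': array([ 8.14086507e-04, -5.82710409e+01,  2.93052667e+01,  6.99704647e+00,
        6.83742706e-03, -1.62142242e-04]), 'tcp_pos': array([ 0.15294284, -0.6569361 ,  0.22561976]), 'eef_rot': array([ 1.79903969e+02, -8.64697043e-03, -1.66897339e+02]), 'contact_force': array([-0.15407505, -0.23591005,  0.33811094]), 'moment': array([ 0.01502812,  0.0066761 , -0.00089223]), 'gripper_width': 0.08797358258146684}
top [[533.4136737    0.         307.78951139]
 [  0.         533.4136737  235.73879352]
 [  0.           0.           1.        ]] [-0.05575407  0.          0.          0.          0.        ] [[-0.01596191 -0.99985999  0.00502212  0.10178926]
 [ 0.99595164 -0.01545473  0.08855212 -0.49682175]
 [-0.08846211  0.00641525  0.99605888 -1.32903554]
 [ 0.          0.          0.          1.        ]]
side [[597.82092926   0.         324.13079036]
 [  0.         597.82092926 234.52247832]
 [  0.           0.           1.        ]] [-0.10489889  0.          0.          0.          0.        ] [[-0.79920998 -0.60084385 -0.01581375  0.46315399]
 [ 0.40817456 -0.56186871  0.7195117  -0.22174385]
 [-0.44119943  0.56858616  0.69430025 -1.20343715]
 [ 0.          0.          0.          1.        ]]
```

View pics/top0.png

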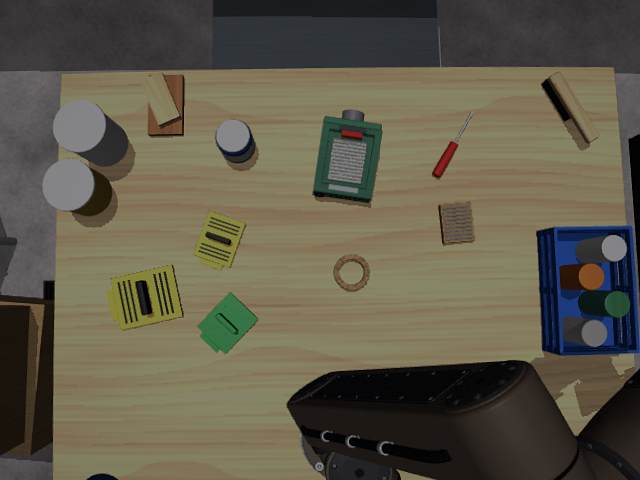

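View pics/side0.png

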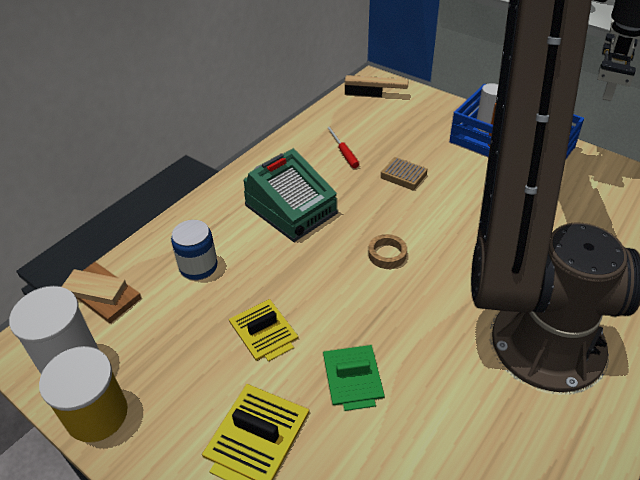

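```bash
python3 - <<'E'
import cv2,numpy as np
t=cv2.imread("pics/top0.png");s=cv2.imread("pics/side0.png")
def c(im,x,y,w=100,h=75):
    return cv2.resize(im[y:y+h,x:x+w],(400,300),interpolation=cv2.INTER_CUBIC)
o=np.vstack([np.hstack([c(t,170,203),c(t,300,105,120,90)]),np.hstack([c(s,215,292),c(s,235,145,120,90)])])
cv2.imwrite("pics/z0.png",o)
E
```

```text
(no output)
```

View pics/z0.png

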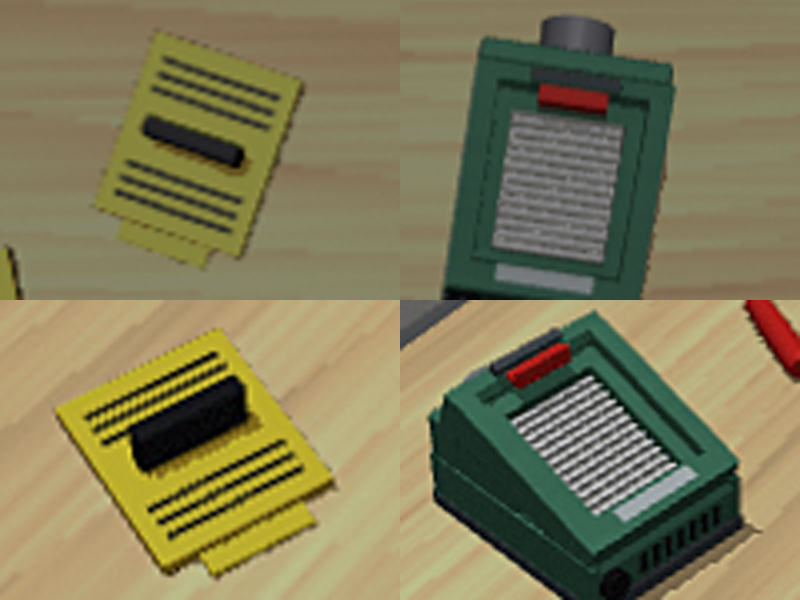

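```bash
cat > h.py <<'E'
import numpy as np,cv2,pickle
from scipy.optimize import least_squares
from scipy.spatial.transform import Rotation as R
F=np.diag([1.,-1,-1])
def proj(c,P,w2c=None):
    W=c["world_to_cam"] if w2c is None else w2c
    r=cv2.Rodrigues(F@W[:3,:3])[0]; t=F@W[:3,3]
    return cv2.projectPoints(np.asarray(P,float).reshape(-1,1,3),r,t,c["camera_matrix"],c["dist_coeffs"])[0].reshape(-1,2)
def wristw2c(c,s):
    T=np.eye(4);T[:3,:3]=R.from_euler("xyz",s["eef_rot"],degrees=True).as_matrix();T[:3,3]=s["tcp_pos"]
    return np.linalg.inv(T@c["tool_from_camera"])
def cover(p,P): # p=x,y,yaw(rad) of grip point projected on bench
    return R.from_euler("z",p[2]).apply(np.array(P)+[0,0,.025])+[p[0],p[1],0]
def bay(p,P):
    return R.from_euler("ZY",[p[2],-np.radians(20)]).apply(P)+[p[0],p[1],.062]
def fit(f,p0,obs): # obs list of (cam,w2c,P,pix)
    e=lambda p:np.concatenate([(proj(c,f(p,P),w)-np.array(q)).ravel() for c,w,P,q in obs])
    r=least_squares(e,p0,loss="soft_l1"); return r.x,e(r.x).reshape(-1,2).round(1)
E
python3 - <<'E'
from h import *
t=pickle.load(open("top0.pkl","rb"));s=pickle.load(open("side0.pkl","rb"))
z=-.015
C=[[.06,.05,z],[.06,-.05,z],[-.06,-.05,z],[-.06,.05,z]]
a=np.array([[160,30],[302,80],[242,258],[97,207]])/4+[170,203]
b=np.array([[56,110],[220,28],[335,185],[168,270]])/4+[215,292]
for o in ([(t,None,C,a)],[(s,None,C,b)],[(t,None,C,a),(s,None,C,b)]):
    p,e=fit(cover,[.5,.3,0],o);print("cover",p,np.degrees(p[2]),e.tolist())
B=[[0,.036,.012],[0,-.036,.012],[.118,.025,.012],[.118,-.025,.012]]
a=np.array([[97,263],[193,280],[138,105],[206,112]])/3.3333+[300,105]
b=np.array([[210,215],[288,168],[112,88],[172,57]])/3.3333+[235,145]
for o in ([(t,None,B,a)],[(s,None,B,b)],[(t,None,B,a),(s,None,B,b)]):
    p,e=fit(bay,[.65,.0,0],o);print("bay",p,np.degrees(p[2]),e.tolist())
E
```

```text
cover [ 0.49490489  0.31810787 -0.3436209 ] -19.688027099532835 [[-0.4, 0.1], [0.8, 0.0], [0.2, -0.1], [-0.5, -0.0]]
cover [ 0.49398877  0.32198327 -0.34880731] -19.985186911689624 [[-0.1, 0.2], [0.3, 0.3], [0.5, -1.2], [-0.8, 0.3]]
cover [ 0.49469414  0.32028178 -0.34257885] -19.628322333407915 [[-1.3, 0.2], [-0.1, 0.1], [-0.7, 0.0], [-1.3, 0.1], [0.1, -0.3], [0.4, -0.3], [0.9, -2.1], [-0.3, -0.5]]
bay [ 0.61915647  0.0036981  -0.1706193 ] -9.775765619632242 [[-0.0, -0.1], [0.1, -0.7], [-0.1, -0.0], [0.0, 1.1]]
bay [ 0.62008187  0.00731447 -0.18609354] -10.662374569005125 [[-0.2, -0.9], [-0.9, -0.4], [2.0, 0.5], [-0.0, 1.1]]
bay [ 0.61992778  0.00489858 -0.17714682] -10.14976534743061 [[-0.5, -0.5], [-0.4, -0.9], [-0.3, -0.4], [-0.2, 0.9], [0.6, -1.3], [-0.3, -1.0], [2.5, 0.3], [0.3, 0.8]]
```

Emit:
move_arm --pt "10 16 20 0 0 1.7 100" --pt "20 33 15 0 0 3.5 100" --pt "20 33 10 0 0 3.5 100" --pt "20 33 10 0 0 3.5 100" --pt "20 33 10 0 0 3.5 100" --pt "20 33 10 0 0 3.5 100" --pt "20 33 5 0 0 3.5 100" --pt "20 33 5 0 0 3.5 100" --pt "20 33 5 0 0 3.5 100" --pt "20 33 5 0 0 3.5 100" --pt "20 33 5 0 0 3.5 100" --pt "20 33 5 0 0 3.5 100" --pt "20 33 0 0 0 3.5 100" --pt "20 33 0 0 0 3.5 100" --pt "20 33 0 0 0 3.5 100" --pt "20 33 0 0 0 3.5 100" --pt "20 33 0 0 0 3.5 100" --pt "20 33 0 0 0 3.5 100" --pt "20 33 0 0 0 3.5 100" --pt "10 50 0 0 0 2 100"

```text
time_s: 2.1
tcp_pos: [0.5337, 0.0025, 0.3309]
eef_rot: [180.0, -0.0, -100.1]
contact_force: [0.6, -1.0, 0.3]
gripper_width: 0.0877
```

```bash
python3 - <<'E'
from plant import *
from h import *
s=get_state(); c=capture("wrist"); pickle.dump((c,s),open("w1.pkl","wb"))
cv2.imwrite("pics/w1.png",c["frame"]); print(s["time_s"],s["tcp_pos"],s["eef_rot"],s["joints"],c["tool_from_camera"])
w=wristw2c(c,s); print(proj(c,bay([.62,.005,-.178],[[0,.036,.012],[0,-.036,.012],[.118,.025,.012],[.118,-.025,.012]]),w))
E
```

```text
2.1 [0.53368171 0.00251738 0.33090901] [ 1.79950991e+02 -4.45713069e-02 -1.00130377e+02] [ 2.13422035e+01  4.15822499e+00 -7.02428155e+00  1.26650074e-02
 -7.88825632e+01 -3.14750492e+01] [[ 6.13233697e-04  9.65794886e-01  2.59306502e-01  7.02759051e-02]
 [ 9.99999623e-01 -7.51753873e-04  4.35031827e-04 -4.50532950e-04]
 [ 6.15086181e-04  2.59306138e-01 -9.65794983e-01 -1.57966631e-01]
 [ 0.00000000e+00  0.00000000e+00  0.00000000e+00  1.00000000e+00]]
[[243.22526835 250.23303006]
 [240.02072497 179.99342693]
 [119.18834098 250.83835201]
 [112.89111034 198.47431136]]
```

View pics/w1.png

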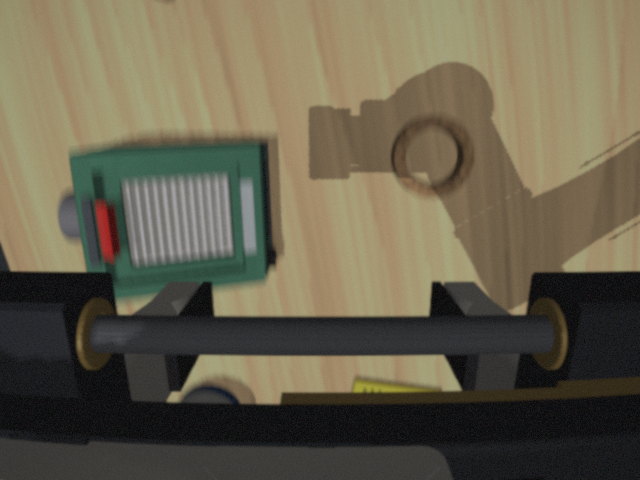

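```bash
python3 - <<'E'
from plant import *
from h import *
s=get_state(); c=capture("wrist"); pickle.dump((c,s),open("w2.pkl","wb"))
im=c["frame"][130:310,60:300]; w=wristw2c(c,s)
im=cv2.resize(im,(800,600),interpolation=cv2.INTER_CUBIC)
p=[.62,.005,-.178]
P=[[0,.036,.012],[0,-.036,.012],[.118,.025,.0145],[.118,-.025,.0145],[0,.055,.012],[0,-.055,.012],[.128,.055,.012],[.128,-.055,.012]]
for q in proj(c,bay(p,P),w):
    u=tuple(int(v) for v in (q-[60,130])*800/240); cv2.drawMarker(im,u,(255,0,255),0,8,1)
    print(u)
cv2.imwrite("pics/w2.png",im)
print(s["tcp_pos"],s["time_s"])
E
```

```text
(608, 380)
(598, 143)
(191, 381)
(171, 204)
(611, 439)
(596, 78)
(168, 483)
(121, 93)
[0.53469287 0.00842538 0.33033312] 2.15
```

View pics/w2.png

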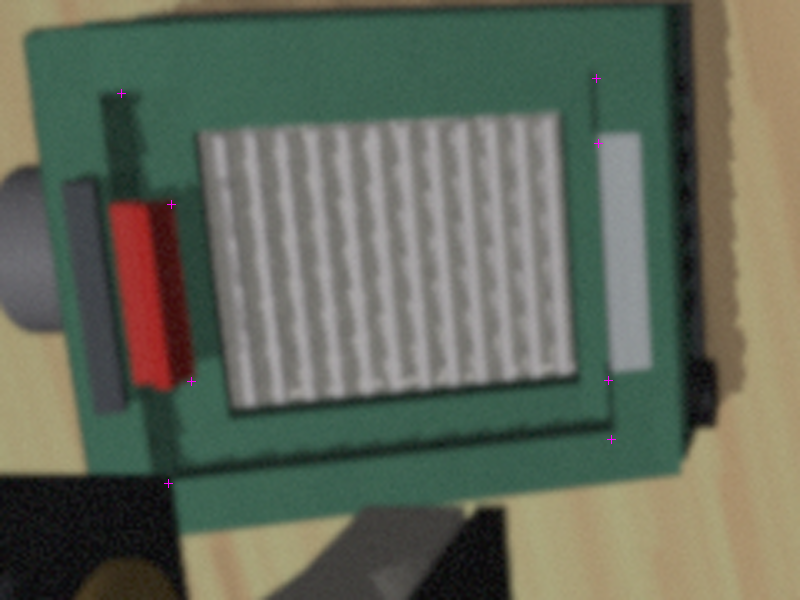

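```bash
python3 - <<'E'
from h import *
from plant import get_state
print(get_state()["tcp_pos"],get_state()["eef_rot"],get_state()["qd"])
c,s=pickle.load(open("w2.pkl","rb"))
B=[[0,.036,.012],[0,-.036,.012],[.118,.025,.0145],[.118,-.025,.0145],[0,.055,.012],[0,-.055,.012]]
a=np.array([[610,371],[598,133],[193,379],[174,203],[611,427],[595,70]])/3.3333+[60,130]
print(fit(bay,[.62,.005,-.18],[(c,wristw2c(c,s),B,a)]))
E
```

```text
[0.5337281  0.00598292 0.33035643] [ 1.79907525e+02 -9.75832156e-04 -9.99031718e+01] [-3.5504448  -1.34290683 -1.37702783  0.71659484 -0.94269595  2.46694594]
(array([ 0.61921943,  0.00240467, -0.16124684]), array([[ 0.3,  0.1],
       [-0.2,  0.5],
       [ 0.3, -0.2],
       [-1.1, -0.7],
       [ 1.1,  1.1],
       [-0.4, -0.3]]))
```

Emit:
move_arm --pt "-2 15 -8 0 0 0 100" --pt "-4 32 -18 0 0 -1 100" --pt "-4 32 -18 0 0 -1 100" --pt "-4 32 -18 0 0 -1 100" --pt "-4 32 -18 0 0 -1 100" --pt "-4 32 -18 0 0 -1 100" --pt "-4 32 -18 0 0 -1 100" --pt "-4 32 -18 0 0 -1 100" --pt "-4 32 -18 0 0 -1 100" --pt "-4 25 -14 0 0 -1 100" --pt "-2 16 -10 0 0 -1 100" --pt "0 0 0 0 0 0 60" --pt "0 0 0 0 0 0 60" --pt "0 0 0 0 0 0 60"

```text
time_s: 3.6
tcp_pos: [0.493, 0.3128, 0.156]
eef_rot: [-180.0, 0.0, -110.2]
contact_force: [0.2, 0.5, 0.9]
gripper_width: 0.0687
```

```bash
python3 - <<'E'
from plant import *
from h import *
s=get_state(); c=capture("wrist"); pickle.dump((c,s),open("w3.pkl","wb"))
print(s["tcp_pos"],s["eef_rot"],s["time_s"],s["qd"])
p=[.4945,.320,-.3435]; im=c["frame"].copy()
for q in proj(c,cover(p,[[.06,.05,-.015],[.06,-.05,-.015],[-.06,-.05,-.015],[-.06,.05,-.015],[.007,-.032,.015],[-.007,-.032,.015],[.007,.032,.015],[-.007,.032,.015]]),wristw2c(c,s)):
    u=tuple(int(v) for v in q); print(u); cv2.drawMarker(im,u,(255,0,255),0,8,1)
cv2.imwrite("pics/w3.png",im)
E
```

```text
[0.49303527 0.31283799 0.15602342] [-1.79986982e+02  2.21319369e-02 -1.10226672e+02] 3.6 [-0.26305789 -0.39389541  0.26660024 -0.1187546   0.01639533 -0.05030934]
(246, 296)
(239, 165)
(407, 164)
(401, 294)
(312, 196)
(334, 196)
(314, 288)
(334, 288)
```

View pics/w3.png

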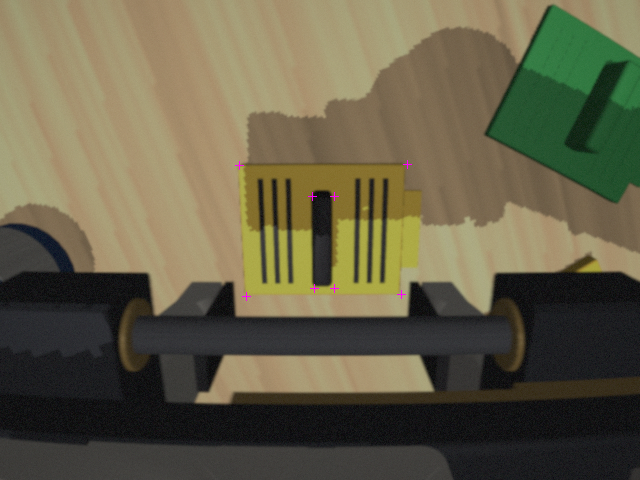

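Emit:
move_arm --pt "1 5 -20 0 0 0.5 80" --pt "0 0 -40 0 0 0 80" --pt "0 0 -40 0 0 0 80" --pt "0 0 -25 0 0 0 80" --pt "0 0 -12 0 0 0 80" --pt "0 0 -4 0 0 0 60" --pt "0 0 0 0 0 0 60" --pt "0 0 0 0 0 0 0" --pt "0 0 0 0 0 0 0" --pt "0 0 0 0 0 0 0" --pt "0 0 0 0 0 0 0" --pt "0 0 0 0 0 0 0" --pt "0 0 0 0 0 0 0" --pt "0 0 0 0 0 0 0" --squeeze 55

```text
time_s: 5.05
tcp_pos: [0.494, 0.3188, 0.0147]
eef_rot: [-180.0, 0.0, -109.7]
contact_force: [-0.3, 0.4, 2.9]
gripper_width: 0.014
```

```bash
python3 - <<'E'
from plant import *
s=get_state()
for k in s: print(k,s[k].round(3) if hasattr(s[k],"round") else s[k])
E
```

```text
time_s 5.05
joints [ 5.1879e+01  2.4918e+01 -2.4410e+01  5.0000e-03 -4.0658e+01 -7.1569e+01]
qd [-0.002  0.047 -0.056  0.152 -0.     0.073]
joint_torque [-7.5000e-02 -5.3640e+01  1.9828e+01  4.6900e+00  1.1300e-01  2.8000e-02]
tcp_pos [0.494 0.319 0.015]
eef_rot [-1.79993e+02  1.20000e-02 -1.09687e+02]
contact_force [-0.326  0.367  2.916]
moment [-0.038  0.249 -0.057]
gripper_width 0.013992337708453269
```

```bash
cat >> h.py <<'E'
BAY=[.6195,.0038,np.radians(-9.8)]
YC=np.radians(-19.7) # cover yaw when gripped
Q=R.from_euler("z",YC).inv()*R.from_euler("xyz",[-180,0,-109.7],degrees=True) # tool in cover
TC=np.array([0,.0,-.0103]) # tcp rel grip in cover axes
def Rb(b=BAY): return R.from_euler("ZY",[b[2],-np.radians(20)])
def target(tipmm,phi,b=BAY):
    Rc=Rb(b)*R.from_euler("y",-phi,degrees=True)
    tip=bay(b,np.array(tipmm)/1000)
    return tip+Rc.apply(np.array([.074,0,.025])+TC), Rc*Q
def delta(s,tipmm,phi,b=BAY):
    p,r=target(tipmm,phi,b); r0=R.from_euler("xyz",s["eef_rot"],degrees=True)
    return ((p-s["tcp_pos"])*1000).round(1), np.degrees((r*r0.inv()).as_rotvec()).round(2)
def where(s,b=BAY): # tip in bay mm, phi
    Rc=R.from_euler("xyz",s["eef_rot"],degrees=True)*Q.inv()
    tip=s["tcp_pos"]-Rc.apply(np.array([.074,0,.025])+TC)
    return (Rb(b).inv().apply(tip-np.array([b[0],b[1],.062]))*1000).round(1),(Rb(b).inv()*Rc).as_rotvec(degrees=True).round(2)
E
python3 - <<'E'
from plant import *
from h import *
s=get_state()
for a in [((40,0,40),14),((8,0,3),14),((-9,0,2),14)]: print(a,target(*a)[0],delta(s,*a))
E
```

```text
((40, 0, 40), 14) [ 0.69541143 -0.00931218  0.16683564] (array([ 201.5, -328.1,  152.1]), array([ -8.67, -32.91,   9.59]))
((8, 0, 3), 14) [ 0.67825014 -0.00634791  0.12112237] (array([ 184.3, -325.1,  106.4]), array([ -8.67, -32.91,   9.59]))
((-9, 0, 2), 14) [ 0.6628455  -0.00368707  0.11436833] (array([ 168.9, -322.4,   99.6]), array([ -8.67, -32.91,   9.59]))
```

Emit:
move_arm --pt "0 0 15 0 0 0 0" --pt "0 0 35 0 0 0 0" --pt "0 0 45 0 0 0 0" --pt "0 0 45 0 0 0 0" --pt "14.4 -23.4 2.5 -0.62 -2.35 0.685 0" --pt "14.4 -23.4 2.5 -0.62 -2.35 0.685 0" --pt "14.4 -23.4 2.5 -0.62 -2.35 0.685 0" --pt "14.4 -23.4 2.5 -0.62 -2.35 0.685 0" --pt "14.4 -23.4 2.5 -0.62 -2.35 0.685 0" --pt "14.4 -23.4 2.5 -0.62 -2.35 0.685 0" --pt "14.4 -23.4 2.5 -0.62 -2.35 0.685 0" --pt "14.4 -23.4 2.5 -0.62 -2.35 0.685 0" --pt "14.4 -23.4 2.5 -0.62 -2.35 0.685 0" --pt "14.4 -23.4 2.5 -0.62 -2.35 0.685 0" --pt "14.4 -23.4 2.5 -0.62 -2.35 0.685 0" --pt "14.4 -23.4 2.5 -0.62 -2.35 0.685 0" --pt "14.4 -23.4 2.5 -0.62 -2.35 0.685 0" --pt "14.4 -23.4 2.5 -0.62 -2.35 0.685 0"

```text
time_s: 6.85
tcp_pos: [0.6918, 0.0068, 0.1939]
eef_rot: [-147.1, 0.0, -100.6]
contact_force: [2.6, -0.1, 1.1]
gripper_width: 0.0139
```

Emit:
move_arm --pt "0 0 0 0 0 0 0" --pt "0 0 0 0 0 0 0" --pt "0 0 0 0 0 0 0" --pt "0 0 0 0 0 0 0"

```text
time_s: 7.25
tcp_pos: [0.693, 0.0086, 0.1955]
eef_rot: [-147.0, 0.1, -100.5]
contact_force: [-0.6, -0.6, -1.1]
gripper_width: 0.0136
```

```bash
python3 - <<'E'
from plant import *
from h import *
s=get_state(); print(s["time_s"],s["tcp_pos"],s["eef_rot"],s["contact_force"],s["moment"],s["gripper_width"],where(s))
print(delta(s,(8,0,3),14))
o=[]
Rc=R.from_euler("xyz",s["eef_rot"],degrees=True)*Q.inv(); g=s["tcp_pos"]-Rc.apply(TC)
P=g+Rc.apply([[.06,.05,-.015],[.06,-.05,-.015],[-.06,-.05,-.015],[-.06,.05,-.015],[-.074,.03,-.021],[-.074,-.03,-.021]])
B=bay(BAY,[[0,.036,.012],[0,-.036,.012],[.118,.025,.0145],[.118,-.025,.0145],[0,.055,.012],[0,-.055,.012]])
for n,(x,y) in (("top",(290,90)),("side",(225,110))):
    c=capture(n); im=c["frame"][y:y+150,x:x+100]; im=cv2.resize(im,(400,600),interpolation=cv2.INTER_CUBIC)
    for X,col in((P,(255,0,255)),(B,(255,255,0))):
        for q in proj(c,X): cv2.drawMarker(im,tuple(int(v) for v in (q-[x,y])*4),col,0,8,1)
    o.append(im)
cv2.imwrite("pics/z1.png",np.hstack(o))
E
```

```text
7.25 [0.69296801 0.00864577 0.1955072 ] [-1.46995627e+02  1.20494049e-01 -1.00548330e+02] [-0.62997307 -0.59786014 -1.09466247] [0.46959263 2.09735054 0.03962287] 0.013590622337112782 (array([44.1, 18.1, 70. ]), array([ -0.23, -13.  ,  -0.73]))
(array([-14.7, -15. , -74.4]), array([-0.29, -0.96,  0.75]))
```

View pics/z1.png

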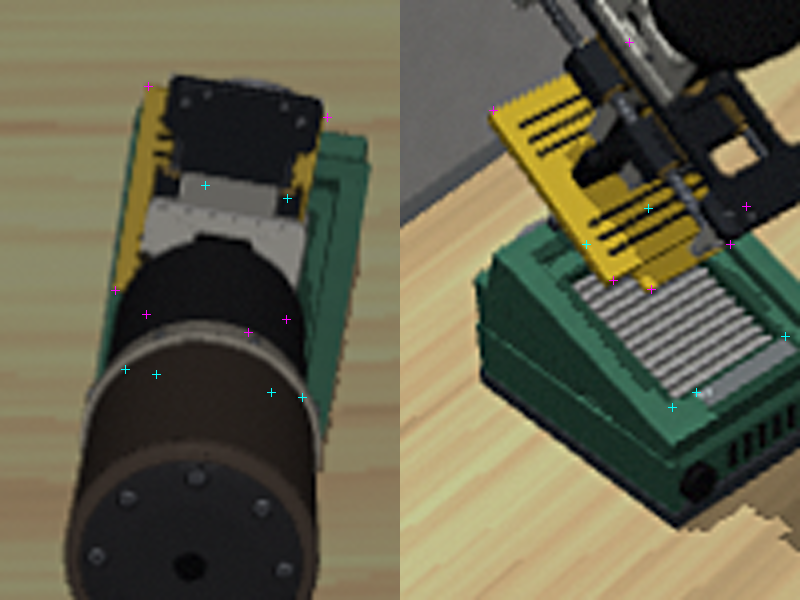

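Emit:
move_arm --pt "-1 -5 -5 -0.1 -0.3 0.25 0" --pt "-3 -5 -10 -0.1 -0.3 0.25 0" --pt "-3 -5 -15 -0.1 -0.3 0.25 0" --pt "-3 0 -15 0 0 0 0" --pt "-3 0 -12 0 0 0 0" --pt "-3 0 -8 0 0 0 0" --pt "0 0 -4 0 0 0 0" --pt "0 0 0 0 0 0 0" --pt "0 0 0 0 0 0 0" --pt "0 0 0 0 0 0 0"

```text
time_s: 8.35
tcp_pos: [0.6807, -0.0032, 0.1571]
eef_rot: [-149.2, -0.8, -100.3]
contact_force: [0.4, -0.1, -1.2]
gripper_width: 0.0135
```

```bash
cat > st.py <<'E'
from plant import *
from h import *
import sys
s=get_state(); print(s["time_s"],s["tcp_pos"].round(4),s["contact_force"].round(1),s["moment"].round(2),s["gripper_width"],*where(s))
print("F in bay",Rb().inv().apply(s["contact_force"]).round(1))
for a in sys.argv[1:]:
    x,y,z,p=map(float,a.split(",")); print(a,*delta(s,(x,y,z),p))
E
python3 st.py 8,0,1,14 -9,0,1,14 -9,0,1,0
```

```text
8.35 [ 0.6807 -0.0032  0.1571] [ 0.4 -0.1 -1.2] [0.44 2.   0.01] 0.013500681855595128 [20.4  3.3 40.1] [ -0.94 -10.75  -0.12]
F in bay [-0.  -0.  -1.2]
8,0,1,14 [ -1.8  -3.2 -37.8] [ 0.22 -3.34  0.54]
-9,0,1,14 [-17.5  -0.5 -43.6] [ 0.22 -3.34  0.54]
-9,0,1,0 [ -6.3  -2.4 -58.1] [ 2.66 10.45  0.44]
```

```bash
python3 -c "
from plant import *
s=get_state();print(s['joints'],s['qd'],s['eef_rot'])"
```

```text
[   2.04987563    9.42633818  -51.20166005   95.45702291   -6.99385775
 -105.77156642] [-0.08156517 -0.07361224 -0.00608151 -0.01632546 -0.17074671 -0.00566179] [-149.24631575   -0.79993008 -100.3142317 ]
```

```bash
cat > k.py <<'E'
from h import *
D=[([-60.3849934,20.5916822,.633789,-.0202,-70.1366368,-16.5054719],[.15294284,-.6569361,.22561976],[179.903969,-.00865,-166.897339]),
([21.3422,4.15822,-7.02428,.0126,-78.88256,-31.47505],[.53368171,.00251738,.33090901],[179.951,-.0446,-100.13]),
([51.879,24.918,-24.41,.005,-40.658,-71.569],[.494,.3188,.0147],[-179.993,.012,-109.687]),
([2.04987563,9.42633818,-51.20166005,95.45702291,-6.99385775,-105.77156642],[.6807,-.0032,.1571],[-149.24631575,-.79993008,-100.3142317])]
def fk(q,p,s4=1,s6=1):
    j1,j2,j3,j4,j5,j6=q; a,h,L1,e,L2,d,L3=p
    E=lambda s,*v:R.from_euler(s,v,degrees=True)
    A=E("z",j1); f=A*E("y",j2-j3); w=f*E("x",s4*j4); t=w*E("y",-j5)
    pos=A.apply([a,0,h])+(A*E("y",j2)).apply([0,0,L1])+f.apply([L2,0,e])+w.apply([0,d,0])+t.apply([L3,0,0])
    T=t*E("y",90)*E("z",90)  # tool z along t x; fixed yaw offset
    return pos,T*E("z",s6*j6)
PAR=None
def fitk():
    best=None
    for s4 in(1,-1):
        r=least_squares(lambda p:np.concatenate([fk(q,p,s4)[0]-x for q,x,_ in D]),[.0,.3,.45,0,.4,-.19,.3])
        if best is None or r.cost<best[0]: best=(r.cost,s4,r.x,r.fun)
    return best
if __name__=="__main__":
    c,s4,p,e=fitk(); print(c,s4,p.round(4),(e*1000).round(1))
    for s6 in(1,-1):
        for q,x,o in D:
            print(s6,(fk(q,p,s4,s6)[1].inv()*R.from_euler("xyz",o,degrees=True)).as_rotvec(degrees=True).round(1))
E
python3 k.py
```

```text
Traceback (most recent call last):
  File "k.py", line 21, in <module>
    c,s4,p,e=fitk(); print(c,s4,p.round(4),(e*1000).round(1))
             ~~~~^^
  File "k.py", line 17, in fitk
    r=least_squares(lambda p:np.concatenate([fk(q,p,s4)[0]-x for q,x,_ in D]),[.0,.3,.45,0,.4,-.19,.3])
ValueError: `f0` passed has more than 1 dimension.
```

E("z",v) with tuples gives batched results; quick fix.

```bash
sed -i 's/E=lambda s,\*v:R.from_euler(s,v,degrees=True)/E=lambda s,v:R.from_euler(s,v,degrees=True)/' k.py; python3 k.py
```

```text
2.2268807161839958e-09 -1 [-0.      0.1986  0.6017  0.      0.4636 -0.1918  0.378 ] [ 0. -0. -0. -0. -0. -0. -0. -0.  0.  0. -0. -0.]
1 [  -0.    0. -147.]
1 [   0.     0.  -117.1]
1 [ -0.    0.  -36.9]
1 [ 0.  -0.  31.5]
-1 [  -0.    0. -180.]
-1 [ -0.   0. 180.]
-1 [   0.    0. -180.]
-1 [  0.  -0. 180.]
```

```bash
cat >> k.py <<'E'
_,S4,PK,_e=fitk()
def FK(q):
    p,T=fk(q,PK,S4,-1); return p,T*R.from_euler("z",180,degrees=True)
LO=np.array([-176.03,-82.01,-58.28,-173.87,-174.79,-173.66])+1;HI=np.array([176.03,121.73,71.71,95.51,-.11,173.66])-1
def ik(p,r,q0):
    def e(q):
        P,T=FK(q); return np.concatenate([(P-p)*10,(T.inv()*r).as_rotvec()])
    s=least_squares(e,np.clip(q0,LO+.01,HI-.01),bounds=(LO,HI),x_scale=30.); return s.x,np.abs(s.fun).max()
def QT(kind,ang,half): # tool in cover: kind x = closing along x, rolled ang about x ; y = closing along y, pitched ang about y
    r=R.from_euler("z",np.degrees(YC),degrees=True).inv()*R.from_euler("xyz",[-180,0,-109.7],degrees=True)
    if kind=="y": r=R.from_euler("z",90,degrees=True)*r
    if half: r=r*R.from_euler("z",180,degrees=True)
    return R.from_euler(kind,ang,degrees=True)*r
def tgt(tip,phi,QQ,tc,b=BAY):
    Rc=Rb(b)*R.from_euler("y",-phi,degrees=True)
    return bay(b,np.array(tip)/1000)+Rc.apply(np.array([.074,0,.025])+tc), Rc*QQ
E
python3 - <<'E'
from k import *
rng=np.random.default_rng(0)
for kind,angs in(("x",(-30,-20,20,30)),("y",(15,25,35,-15))):
  for a in angs:
    for half in(0,1):
      QQ=QT(kind,a,half); tc=np.array([0,0,-.0075])
      for ph in(14,0):
        p,r=tgt((-9,0,1),ph,QQ,tc); sols=[]
        for k in range(12):
            q0=np.array([10,15,-40,rng.uniform(-170,90),rng.uniform(-60,-5),rng.uniform(-170,170)])
            q,c=ik(p,r,q0)
            if c<1e-4 and not any(np.abs(q-z).max()<2 for z in sols): sols.append(q)
        print(kind,a,half,ph,[z.round(0).tolist() for z in sols])
E
```

```text
x -30 0 14 [[27.0, 21.0, -48.0, 76.0, -45.0, -115.0]]
x -30 0 0 [[30.0, 26.0, -35.0, 50.0, -48.0, -86.0]]
x -30 1 14 [[27.0, 21.0, -48.0, 76.0, -45.0, 65.0]]
x -30 1 0 [[30.0, 26.0, -35.0, 50.0, -48.0, 94.0]]
x -20 0 14 [[17.0, 16.0, -53.0, 92.0, -33.0, -119.0]]
x -20 0 0 [[26.0, 21.0, -38.0, 49.0, -38.0, -81.0]]
x -20 1 14 [[17.0, 16.0, -53.0, 92.0, -33.0, 61.0]]
x -20 1 0 [[26.0, 21.0, -38.0, 49.0, -38.0, 99.0]]
x 20 0 14 [[8.0, 13.0, -26.0, -35.0, -17.0, 20.0]]
x 20 0 0 [[7.0, 18.0, -17.0, -26.0, -33.0, 6.0]]
x 20 1 14 [[8.0, 13.0, -26.0, -35.0, -17.0, -160.0]]
x 20 1 0 []
x 30 0 14 [[-7.0, 16.0, -18.0, -56.0, -35.0, 48.0]]
x 30 0 0 [[-3.0, 21.0, -11.0, -42.0, -44.0, 26.0]]
x 30 1 14 [[-7.0, 16.0, -18.0, -56.0, -35.0, -132.0]]
x 30 1 0 [[-3.0, 21.0, -11.0, -42.0, -44.0, -154.0]]
y 15 0 14 [[21.0, 15.0, -35.0, 23.0, -25.0, 40.0]]
y 15 0 0 [[17.0, 23.0, -14.0, 3.0, -48.0, 61.0]]
y 15 1 14 [[21.0, 15.0, -35.0, 23.0, -25.0, -140.0]]
y 15 1 0 [[17.0, 23.0, -14.0, 3.0, -48.0, -119.0]]
y 25 0 14 [[19.0, 19.0, -20.0, 6.0, -43.0, 57.0]]
y 25 0 0 [[15.0, 29.0, -3.0, -2.0, -63.0, 66.0]]
y 25 1 14 [[19.0, 19.0, -20.0, 6.0, -43.0, -123.0]]
y 25 1 0 [[15.0, 29.0, -3.0, -2.0, -63.0, -114.0]]
y 35 0 14 [[16.0, 25.0, -8.0, -1.0, -58.0, 64.0]]
y 35 0 0 [[13.0, 35.0, 8.0, -6.0, -77.0, 70.0]]
y 35 1 14 [[16.0, 25.0, -8.0, -1.0, -58.0, -116.0]]
y 35 1 0 [[13.0, 35.0, 8.0, -6.0, -77.0, -110.0]]
y -15 0 14 [[-17.0, 12.0, -36.0, -143.0, -9.0, -122.0]]
y -15 0 0 []
y -15 1 14 [[-17.0, 12.0, -36.0, -143.0, -9.0, 58.0]]
y -15 1 0 []
```

```bash
python3 - <<'E'
from k import *
from plant import get_state
s=get_state()
r0=R.from_euler("xyz",s["eef_rot"],degrees=True)
yw=-10
r1=R.from_euler("z",yw,degrees=True)*Q; p1=np.array([.50,.20,.0155])
print("to place",((p1-s["tcp_pos"])*1000).round(1),(r1*r0.inv()).as_rotvec(degrees=True).round(2))
q=s["joints"]
# path check: lift+unpitch, traverse, descend
p0=s["tcp_pos"]; rv=(r1*r0.inv()).as_rotvec()
way=[]
for k in range(1,15):
    f=k/14; way.append((p0+[0,0,0]+np.array([(.50-p0[0])*f,(.20-p0[1])*f,min(.1*f*2,.1) ]),R.from_rotvec(rv*f)*r0))
way.append((p1,r1))
X=R.from_euler("z",yw,degrees=True)
r2=X*QT("x",20,0); p2=np.array([.50,.20,0])+X.apply([0,.004,.0155]); way.append((p2,r2))
for p,r in way:
    q,c=ik(p,r,q); print(p.round(3),q.round(0),round(c,4))
print("regrasp turn",(r2*r1.inv()).as_rotvec(degrees=True).round(2),((p2-p1)*1000).round(1))
E
```

```text
to place [-180.7  203.2 -141.6] [ 6.19 30.13  0.09]
[0.668 0.011 0.171] [ 18.   8. -47.  56. -16. -80.] 0.0
[0.655 0.026 0.186] [ 24.   7. -42.  40. -24. -69.] 0.0
[0.642 0.04  0.2  ] [ 28.   6. -38.  31. -30. -62.] 0.0
[0.629 0.055 0.214] [ 30.   5. -34.  25. -36. -59.] 0.0
[0.616 0.069 0.228] [ 32.   5. -31.  21. -42. -56.] 0.0
[0.603 0.084 0.243] [ 34.   4. -27.  17. -47. -54.] 0.0
[0.59  0.098 0.257] [ 35.   4. -24.  14. -52. -53.] 0.0
[0.577 0.113 0.257] [ 36.   4. -23.  12. -55. -53.] 0.0
[0.565 0.127 0.257] [ 38.   4. -21.  10. -58. -52.] 0.0
[0.552 0.142 0.257] [ 39.   5. -20.   8. -60. -52.] 0.0
[0.539 0.156 0.257] [ 40.   5. -18.   6. -63. -52.] 0.0
[0.526 0.171 0.257] [ 41.   6. -17.   4. -65. -52.] 0.0
[0.513 0.185 0.257] [ 42.   6. -15.   2. -67. -52.] 0.0
[0.5   0.2   0.257] [ 43.   7. -14.   0. -70. -53.] 0.0
[0.5   0.2   0.016] [ 43.  21. -31.  -0. -38. -53.] 0.0
[0.501 0.204 0.016] [ 30.  19. -27. -28. -34. -18.] 0.0
regrasp turn [19.7  -3.47 -0.  ] [0.7 3.9 0. ]
```

Emit:
move_arm --pt "0 0 15 0.2 1 0 0" --pt "0 0 15 0.2 1 0 0" --pt "0 0 15 0.2 1 0 0" --pt "0 0 15 0.2 1 0 0" --pt "-10 10 15 0.4 2 0 0" --pt "-12 14 15 0.4 2 0 0" --pt "-14 16 10 0.5 2.5 0 0" --pt "-16 18 0 0.5 2.5 0 0" --pt "-18 20 0 0.5 2.5 0 0" --pt "-18 20 0 0.5 2.5 0 0" --pt "-18 20 -5 0.5 2.5 0 0" --pt "-18 20 -10 0.5 2.5 0 0" --pt "-18 20 -20 0.5 2.5 0 0" --pt "-15 18 -20 0.5 2.5 0 0" --pt "-10 10 -20 0.3 1 0 0" --pt "0 0 0 0 0 0 0" --pt "0 0 0 0 0 0 0"

```text
time_s: 10.05
tcp_pos: [0.5285, 0.1735, 0.1735]
eef_rot: [-175.8, -0.9, -100.2]
contact_force: [0.3, 0.4, -1.6]
gripper_width: 0.0133
```

```bash
cat > pl.py <<'E'
from k import *
from plant import get_state
s=get_state(); r0=R.from_euler("xyz",s["eef_rot"],degrees=True)
r1=R.from_euler("z",-10,degrees=True)*Q; p1=np.array([.50,.20,.0155])
print(s["time_s"],s["tcp_pos"].round(4),s["contact_force"].round(1),s["gripper_width"],s["joints"].round(0))
print("to place",((p1-s["tcp_pos"])*1000).round(1),(r1*r0.inv()).as_rotvec(degrees=True).round(2))
E
python3 pl.py
```

```text
10.05 [0.5285 0.1735 0.1735] [ 0.3  0.4 -1.6] 0.013264581474014424 [ 41.  10. -23.   5. -55. -54.]
to place [ -28.5   26.5 -158. ] [1.61 3.97 0.17]
```

Emit:
move_arm --pt "-8 7 -30 0.4 1 0 0" --pt "-10 10 -40 0.6 1.5 0.1 0" --pt "-10 9 -40 0.6 1.5 0.1 0" --pt "0 0 -25 0 0 0 0" --pt "0 0 -12 0 0 0 0" --pt "0 0 -6 0 0 0 0" --pt "0 0 0 0 0 0 0" --pt "0 0 0 0 0 0 0"

```text
time_s: 10.85
tcp_pos: [0.5014, 0.2003, 0.0221]
eef_rot: [-179.9, 0.1, -100.0]
contact_force: [0.5, 0.4, -0.2]
gripper_width: 0.0134
```

```bash
python3 pl.py
```

```text
10.85 [0.5014 0.2003 0.0221] [ 0.5  0.4 -0.2] 0.013382312120554926 [ 43.  21. -30.  -0. -39. -53.]
to place [-1.4 -0.3 -6.6] [-0.11  0.07 -0.  ]
```

Emit:
move_arm --pt "0 0 -3 0 0 0 0" --pt "0 0 -2 0 0 0 0" --pt "0 0 0 0 0 0 0" --pt "0 0 0 0 0 0 0"

```text
time_s: 11.25
tcp_pos: [0.5005, 0.2, 0.0159]
eef_rot: [180.0, 0.0, -100.0]
contact_force: [-0.1, -0.2, -0.3]
gripper_width: 0.0138
```

```bash
python3 pl.py
```

```text
11.25 [0.5005 0.2    0.0159] [-0.1 -0.2 -0.3] 0.013788723359915989 [ 43.  21. -31.  -0. -38. -53.]
to place [-0.5  0.  -0.4] [-0.04 -0.03 -0.01]
```

Emit:
move_arm --pt "0 0 0 0 0 0 45" --pt "0 0 0 0 0 0 45" --pt "0 0 2 0 0 0 45" --pt "0 1 2 4 -0.7 0 45" --pt "0 1 0 5 -0.9 0 45" --pt "0 1 0 5 -0.9 0 45" --pt "0 1 0 3.7 -0.65 0 45" --pt "0 0 0 2 -0.35 0 45" --pt "0 0 -2 0 0 0 45" --pt "0 0 -2 0 0 0 45" --pt "0 0 0 0 0 0 45" --pt "0 0 0 0 0 0 45"

```text
time_s: 12.45
tcp_pos: [0.5002, 0.2043, 0.0155]
eef_rot: [180.0, 20.0, -99.9]
contact_force: [0.0, -0.6, 1.2]
gripper_width: 0.0394
```

```bash
python3 - <<'E'
from k import *
from plant import *
s=get_state(); c=capture("side"); im=c["frame"]
r0=R.from_euler("xyz",s["eef_rot"],degrees=True)
r2=R.from_euler("z",-10,degrees=True)*QT("x",20,0)
print(s["tcp_pos"],s["contact_force"],s["gripper_width"],(r2*r0.inv()).as_rotvec(degrees=True).round(2))
q=proj(c,[[.5,.2,.02]])[0].astype(int); x,y=q-[80,60]; print(x,y)
im=cv2.resize(im[y:y+120,x:x+160],(800,600),interpolation=cv2.INTER_CUBIC)
P=cover([.5,.2,np.radians(-10)],[[.06,.05,-.015],[.06,-.05,-.015],[-.06,-.05,-.015],[-.06,.05,-.015]])
for u in proj(c,P): cv2.drawMarker(im,tuple(int(v) for v in (u-[x,y])*5),(255,0,255),0,10,1)
cv2.imwrite("pics/s2.png",im)
E
```

```text
[0.50015405 0.204305   0.01554493] [ 0.01935902 -0.59440439  1.24516912] 0.039391410460595445 [ 0.01 -0.03 -0.08]
217 227
```

View pics/s2.png

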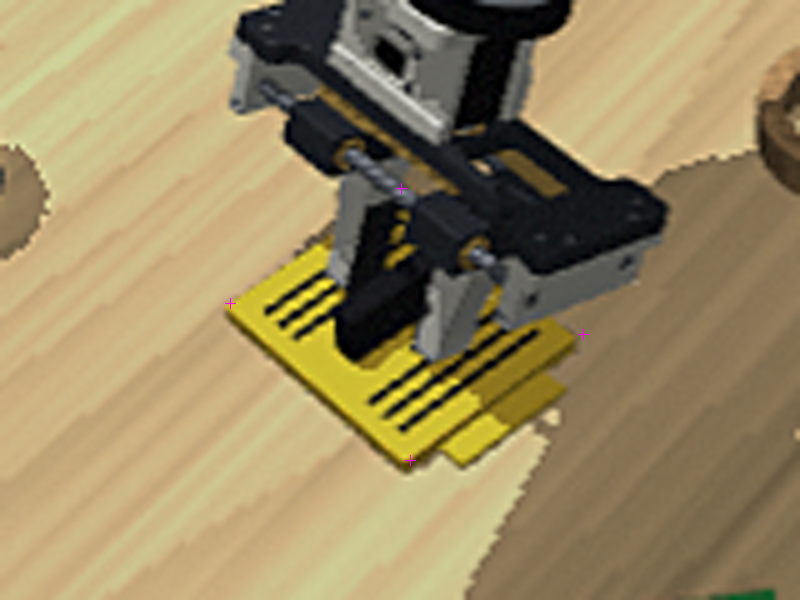

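Emit:
move_arm --pt "0 0 0 0 0 0 0" --pt "0 0 0 0 0 0 0" --pt "0 0 0 0 0 0 0" --pt "0 0 0 0 0 0 0" --pt "0 0 0 0 0 0 0" --pt "0 0 0 0 0 0 0" --squeeze 60

```text
time_s: 13.1
tcp_pos: [0.5005, 0.204, 0.0158]
eef_rot: [180.0, 20.0, -100.0]
contact_force: [-0.1, 1.0, 1.1]
gripper_width: 0.0138
```

```bash
cat > st.py <<'E'
from k import *
from plant import *
import h,sys
from h import *
h.TC=np.array([0,.0042,-.0095]); h.Q=QT("x",20,0)
s=get_state()
def rep():
    print(s["time_s"],s["tcp_pos"].round(4),s["contact_force"].round(1),s["moment"].round(2),round(s["gripper_width"],4),s["joints"].round(0),"TIP",*where(s))
    print("F in bay",Rb().inv().apply(s["contact_force"]).round(1))
if __name__=="__main__":
    rep(); q=s["joints"]
    for a in sys.argv[1:]:
        x,y,z,p=map(float,a.split(",")); q,c=ik(*target((x,y,z),p),q); print(a,*delta(s,(x,y,z),p),q.round(0),round(c,4))
E
python3 st.py 40,0,60,5 40,0,60,14 8,0,4,14 -9,0,1,14 -9,0,1,7 -9,0,0,0
```

```text
13.1 [0.5005 0.204  0.0158] [-0.1  1.   1.1] [-0.91  0.37  0.03] 0.0138 [ 30.  19. -27. -28. -34. -17.] TIP [-232.9  173.    19.1] [ 1.000e-02  2.001e+01 -2.000e-01]
F in bay [0.1 1.  1.2]
40,0,60,5 [ 196.2 -209.2  161.6] [ -4.34 -24.63   0.18] [  8.  13. -16. -22. -34.   2.] 0.0
40,0,60,14 [ 188.5 -207.9  170.5] [ -5.89 -33.5    0.17] [ 10.   9. -23. -24. -21.   6.] 0.0
8,0,4,14 [ 177.7 -206.   106.9] [ -5.89 -33.5    0.17] [  8.  13. -24. -33. -17.  17.] 0.0
-9,0,1,14 [ 163.  -203.5   98.3] [ -5.89 -33.5    0.17] [  8.  13. -26. -35. -16.  19.] 0.0
-9,0,1,7 [ 169.1 -204.6   91.5] [ -4.69 -26.6    0.18] [  8.  15. -22. -29. -24.  11.] 0.0
-9,0,0,0 [ 174.7 -205.5   83. ] [ -3.48 -19.71   0.18] [  7.  18. -17. -26. -32.   6.] 0.0
```

Emit:
move_arm --pt "0 0 15 0 0 0 0" --pt "0 0 40 0 0 0 0" --pt "0 0 45 0 0 0 0" --pt "5 -5 45 0 0 0 0" --pt "13 -14.5 2 -0.42 -2.4 0 0" --pt "13 -14.5 2 -0.42 -2.4 0 0" --pt "13 -14.5 2 -0.42 -2.4 0 0" --pt "13 -14.5 2 -0.42 -2.4 0 0" --pt "13 -14.5 2 -0.42 -2.4 0 0" --pt "13 -14.5 2 -0.42 -2.4 0 0" --pt "13 -14.5 2 -0.42 -2.4 0 0" --pt "13 -14.5 2 -0.42 -2.4 0 0" --pt "13 -14.5 2 -0.42 -2.4 0 0" --pt "13 -14.5 2 -0.42 -2.4 0 0" --pt "13 -14.5 2 -0.42 -2.4 0 0" --pt "13 -14.5 2 -0.42 -2.4 0 0" --pt "13 -14.5 0 -0.42 -2.4 0 0" --pt "13 -14.5 0 -0.42 -2.4 0.1 0" --pt "0 0 0 0 0 0 0" --pt "0 0 0 0 0 0 0"

```text
time_s: 15.1
tcp_pos: [0.687, -0.0045, 0.1851]
eef_rot: [-144.3, 16.5, -88.4]
contact_force: [-0.6, 0.4, -1.5]
gripper_width: 0.0135
```

```bash
python3 st.py 40,0,60,14 10,0,10,14 8,0,4,14
```

```text
15.1 [ 0.687  -0.0045  0.1851] [-0.6  0.4 -1.5] [-0.88  2.34  0.04] 0.0135 [ 10.   9. -23. -24. -21.   6.] TIP [37.8 -0.7 59.5] [  0.02 -14.02  -0.15]
F in bay [-1.1  0.3 -1.2]
40,0,60,14 [2.  0.5 1.2] [-0.08  0.04  0.12] [ 10.   9. -23. -24. -21.   6.] 0.0
10,0,10,14 [ -8.9   2.4 -56.1] [-0.08  0.04  0.12] [  8.  13. -24. -32. -17.  16.] 0.0
8,0,4,14 [ -8.8   2.4 -62.4] [-0.08  0.04  0.12] [  8.  13. -24. -33. -17.  17.] 0.0
```

Tracking is exact now. Down to the slot mouth.

Emit:
move_arm --pt "-1 0.4 -8 0 0 0 0" --pt "-2 0.5 -14 0 0 0.1 0" --pt "-2 0.5 -14 0 0 0 0" --pt "-2 0.5 -10 0 0 0 0" --pt "-2 0.5 -7 0 0 0 0" --pt "0 0 -3 0 0 0 0" --pt "0 0 0 0 0 0 0" --pt "0 0 0 0 0 0 0"

```text
time_s: 15.9
tcp_pos: [0.6787, -0.0016, 0.1292]
eef_rot: [-144.2, 16.5, -88.2]
contact_force: [0.6, 0.4, -1.3]
gripper_width: 0.0138
```

```bash
python3 st.py 8,0,4,14 8,0,1,14 -9,0,1,14 ; python3 - <<'E'
from st import *
import h
Rc=R.from_euler("xyz",s["eef_rot"],degrees=True)*h.Q.inv(); g=s["tcp_pos"]-Rc.apply(h.TC)
P=g+Rc.apply([[.06,.05,-.015],[-.06,.05,-.015],[-.074,.03,-.021],[-.074,-.03,-.021]])
B=bay(BAY,[[0,.036,.012],[0,-.036,.012],[.118,.025,.0145],[.118,-.025,.0145],[0,.055,.012],[0,-.055,.012]])
c=capture("side"); x,y=235,140; im=cv2.resize(c["frame"][y:y+90,x:x+120],(800,600),interpolation=cv2.INTER_CUBIC)
for X,col in((P,(255,0,255)),(B,(255,255,0))):
    for q in proj(c,X): cv2.drawMarker(im,tuple(int(v) for v in (q-[x,y])*6.667),col,0,8,1)
cv2.imwrite("pics/s3.png",im)
E
```

```text
15.9 [ 0.6787 -0.0016  0.1292] [ 0.6  0.4 -1.3] [-0.94  2.31  0.02] 0.0138 [  8.  13. -24. -33. -18.  16.] TIP [10.7  0.6  9.8] [  0.09 -14.13   0.02]
F in bay [ 0.1  0.5 -1.4]
8,0,4,14 [-0.6 -0.5 -6.5] [-0.04  0.14 -0.06] [  8.  13. -24. -33. -17.  17.] 0.0
8,0,1,14 [ 0.5 -0.7 -9.3] [-0.04  0.14 -0.06] [  8.  14. -24. -34. -17.  18.] 0.0
-9,0,1,14 [-15.3   2.1 -15.1] [-0.04  0.14 -0.06] [  8.  13. -26. -35. -16.  19.] 0.0
```

View pics/s3.png

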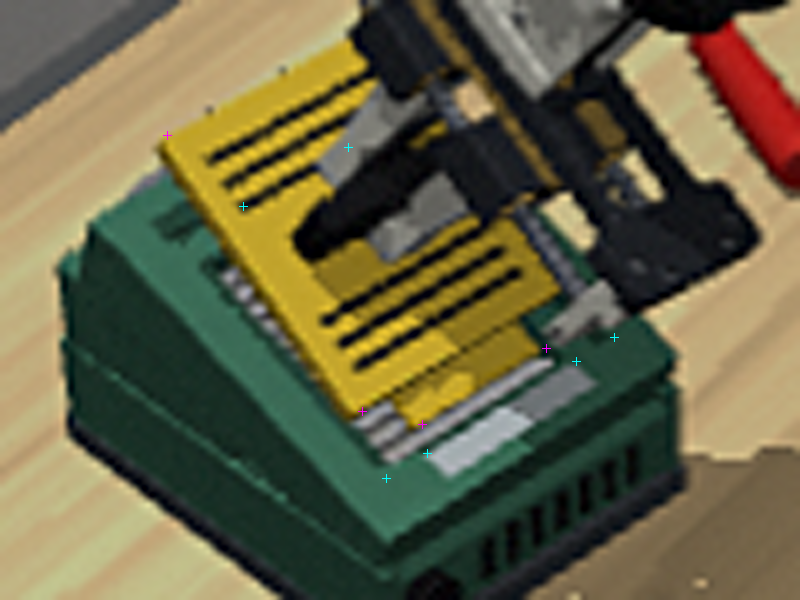

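Emit:
move_arm --pt "0 -0.3 -2.5 0 0 0 0" --pt "0 -0.2 -2 0 0 0 0" --pt "0 0 -2 0 0 0 0" --pt "0 0 -1 0 0 0 0" --pt "0 0 0 0 0 0 0" --pt "0 0 0 0 0 0 0"

```text
time_s: 16.55
tcp_pos: [0.6784, -0.0023, 0.1212]
eef_rot: [-144.2, 16.5, -88.2]
contact_force: [-0.9, 0.8, -2.0]
gripper_width: 0.0138
```

```bash
python3 st.py 8,0,1,14 -4,0,1,14 -9,0,1,14
```

```text
16.55 [ 0.6784 -0.0023  0.1212] [-0.9  0.8 -2. ] [-0.88  2.29 -0.03] 0.0138 [  8.  14. -24. -34. -17.  18.] TIP [ 7.8 -0.1  2.3] [  0.07 -14.09   0.  ]
F in bay [-1.6  0.6 -1.5]
8,0,1,14 [ 0.8  0.  -1.3] [-0.05  0.1  -0.04] [  8.  14. -24. -34. -17.  18.] 0.0
-4,0,1,14 [-10.3   2.   -5.4] [-0.05  0.1  -0.04] [  8.  13. -25. -35. -17.  19.] 0.0
-9,0,1,14 [-15.    2.8  -7.1] [-0.05  0.1  -0.04] [  8.  13. -26. -35. -16.  19.] 0.0
```

Emit:
move_arm --pt "-1.8 0.3 -0.8 0 0 0 0" --pt "-1.8 0.3 -0.8 0 0 0 0" --pt "-1.8 0.3 -0.8 0 0 0 0" --pt "-1.8 0.3 -0.8 0 0 0 0" --pt "-1.8 0.3 -0.7 0 0 0 0" --pt "-1.8 0.3 -0.7 0 0 0 0" --pt "0 0 0 0 0 0 0" --pt "0 0 0 0 0 0 0"

```text
time_s: 17.35
tcp_pos: [0.6677, -0.0004, 0.1167]
eef_rot: [-144.2, 16.5, -88.2]
contact_force: [0.7, -0.2, -1.1]
gripper_width: 0.0136
```

```bash
python3 st.py -9,0,1,14
```

```text
17.35 [ 6.677e-01 -4.000e-04  1.167e-01] [ 0.7 -0.2 -1.1] [-0.93  2.33 -0.05] 0.0136 [  8.  13. -25. -35. -17.  19.] TIP [-4.  -0.1  1.9] [ 8.000e-02 -1.411e+01  1.000e-02]
F in bay [ 0.3 -0.  -1.2]
-9,0,1,14 [-4.2  0.9 -2.6] [-0.04  0.12 -0.05] [  8.  13. -26. -35. -16.  19.] 0.0
```

Emit:
move_arm --pt "-1.8 0.3 -0.8 0 0 0 0" --pt "-1.4 0.3 -0.7 0 0 0 0" --pt "-1.4 0.3 -0.7 0 0 0 0" --pt "0 0 0 0 0 0 0" --pt "0 0 0 0 0 0 0" --pt "0 0 0 0 0 0 0"

```text
time_s: 17.95
tcp_pos: [0.6631, 0.0005, 0.1145]
eef_rot: [-144.2, 16.5, -88.2]
contact_force: [0.4, 0.5, -1.5]
gripper_width: 0.0133
```

```bash
python3 st.py -9,0,0,14; python3 - <<'E'
from st import *
import h
Rc=R.from_euler("xyz",s["eef_rot"],degrees=True)*h.Q.inv(); g=s["tcp_pos"]-Rc.apply(h.TC)
P=g+Rc.apply([[.06,.05,-.015],[-.06,.05,-.015],[-.06,.03,-.021],[-.06,-.03,-.021]])
B=bay(BAY,[[0,.036,.012],[0,-.036,.012],[0,.055,.012]])
c=capture("side"); x,y=280,160; im=cv2.resize(c["frame"][y:y+75,x:x+100],(800,600),interpolation=cv2.INTER_CUBIC)
for X,col in((P,(255,0,255)),(B,(255,255,0))):
    for q in proj(c,X): cv2.drawMarker(im,tuple(int(v) for v in (q-[x,y])*8),col,0,8,1)
cv2.imwrite("pics/s4.png",im)
E
```

```text
17.95 [6.631e-01 5.000e-04 1.145e-01] [ 0.4  0.5 -1.5] [-0.97  2.3  -0.06] 0.0133 [  8.  13. -26. -36. -16.  19.] TIP [-9.1 -0.   1.4] [ 8.00e-02 -1.41e+01  1.00e-02]
F in bay [-0.2  0.5 -1.5]
-9,0,0,14 [ 0.7 -0.1 -1.3] [-0.05  0.11 -0.04] [  8.  13. -26. -35. -16.  19.] 0.0
```

View pics/s4.png

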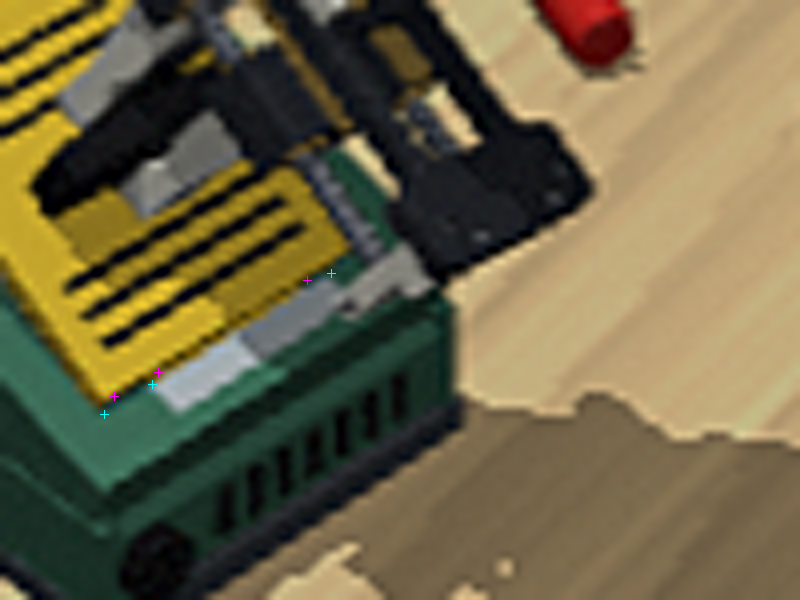

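```bash
python3 st.py -9,0,1,9 -9,0,1,5 -9,0,.5,0 -9,0,-1,0
```

```text
18.0 [6.631e-01 5.000e-04 1.145e-01] [ 0.1  0.6 -0.5] [-0.94  2.3   0.  ] 0.0137 [  8.  13. -26. -36. -16.  19.] TIP [-9.2 -0.   1.4] [ 8.00e-02 -1.41e+01  1.00e-02]
F in bay [-0.1  0.7 -0.5]
-9,0,1,9 [ 4.8 -0.8 -5.2] [ 0.8   5.04 -0.04] [  8.  15. -23. -30. -21.  12.] 0.0
-9,0,1,5 [ 8.1 -1.3 -9.3] [ 1.48  8.98 -0.03] [  8.  16. -21. -28. -26.   9.] 0.0
-9,0,.5,0 [ 11.9  -2.  -15.2] [ 2.33 13.9  -0.03] [  7.  18. -17. -26. -32.   6.] 0.0
-9,0,-1,0 [ 12.4  -2.1 -16.6] [ 2.33 13.9  -0.03] [  7.  18. -17. -26. -32.   6.] 0.0
```

Emit:
move_arm --pt "1 -0.2 -1 0.16 1 0 0" --pt "1 -0.2 -1 0.16 1 0 0" --pt "1 -0.2 -1 0.16 1 0 0" --pt "0.9 -0.1 -1.1 0.16 1 0 0" --pt "0.9 -0.1 -1.1 0.16 1 0 0" --pt "0.8 -0.1 -1 0.17 1 0 0" --pt "0 0 0 0 0 0 0" --pt "0 0 0 0 0 0 0"

```text
time_s: 18.8
tcp_pos: [0.6681, -0.0003, 0.1078]
eef_rot: [-150.5, 17.6, -90.1]
contact_force: [-3.3, 1.8, 0.4]
gripper_width: 0.0136
```

```bash
python3 st.py -9,0,1,5 -9,0,.5,0 -9,0,-1,0
```

```text
18.8 [ 6.681e-01 -3.000e-04  1.078e-01] [-3.3  1.8  0.4] [-0.56  2.65  0.52] 0.0136 [  8.  15. -23. -30. -23.  12.] TIP [-9.8  0.   0.8] [ 0.02 -7.96  0.04]
F in bay [-3.2  1.2  1.6]
-9,0,1,5 [ 3.  -0.6 -2.6] [ 0.5   2.91 -0.04] [  8.  16. -21. -28. -26.   9.] 0.0
-9,0,.5,0 [ 6.9 -1.2 -8.5] [ 1.34  7.84 -0.04] [  7.  18. -17. -26. -32.   6.] 0.0
-9,0,-1,0 [ 7.4 -1.3 -9.9] [ 1.34  7.84 -0.04] [  7.  18. -17. -26. -32.   6.] 0.0
```

Emit:
move_arm --pt "0.9 -0.2 -1.0 0.17 1 0 0" --pt "0.9 -0.2 -1.0 0.17 1 0 0" --pt "0.9 -0.1 -1.0 0.17 1 0 0" --pt "0.8 -0.1 -1.1 0.17 1 0 0" --pt "0 0 0 0 0 0 0" --pt "0 0 0 0 0 0 0"

```text
time_s: 19.4
tcp_pos: [0.6741, -0.0013, 0.1074]
eef_rot: [-154.4, 18.2, -91.2]
contact_force: [-11.9, -0.4, 16.5]
gripper_width: 0.014
```

```bash
python3 st.py -9,0,.5,0 -9,0,-1,0
```

```text
19.4 [ 0.6741 -0.0013  0.1074] [-11.9  -0.4  16.5] [0.43 1.67 1.  ] 0.014 [  8.  16. -20. -27. -28.   8.] TIP [-5.7  0.   3. ] [ 0.06 -4.25  0.03]
F in bay [-5.3 -2.4 19.4]
-9,0,.5,0 [ 0.9 -0.2 -8.2] [ 0.68  4.2  -0.05] [  7.  18. -17. -26. -32.   6.] 0.0
-9,0,-1,0 [ 1.4 -0.3 -9.6] [ 0.68  4.2  -0.05] [  7.  18. -17. -26. -32.   6.] 0.0
```

Emit:
move_arm --pt "-2 0.3 0 0 0 0 0" --pt "-2 0.3 0 0 0 0 0" --pt "-1 0.2 0 0 0 0 0" --pt "0 0 0 0 0 0 0" --pt "0 0 0 0 0 0 0"

```text
time_s: 19.9
tcp_pos: [0.6686, -0.0004, 0.1064]
eef_rot: [-154.5, 18.2, -91.3]
contact_force: [-8.4, -0.1, 8.9]
gripper_width: 0.0139
```

```bash
python3 st.py -9,0,.5,0 -9,0,-1,0
```

```text
19.9 [ 6.686e-01 -4.000e-04  1.064e-01] [-8.4 -0.1  8.9] [-0.    1.73  0.77] 0.0139 [  8.  16. -21. -27. -27.   8.] TIP [-11.4  -0.    4.1] [ 0.04 -4.16  0.03]
F in bay [-4.7 -1.6 11.2]
-9,0,.5,0 [ 6.5 -1.1 -7.1] [ 0.68  4.1  -0.04] [  7.  18. -17. -26. -32.   6.] 0.0
-9,0,-1,0 [ 7.  -1.2 -8.5] [ 0.68  4.1  -0.04] [  7.  18. -17. -26. -32.   6.] 0.0
```

Emit:
move_arm --pt "0.5 -0.1 -1.5 0.1 0.6 0 0" --pt "0.5 -0.1 -1.5 0.1 0.6 0 0" --pt "0.6 -0.1 -1.5 0.1 0.6 0 0" --pt "0.6 -0.1 -1.5 0.1 0.6 0 0" --pt "0 0 0 0 0 0 0" --pt "0 0 0 0 0 0 0"

```text
time_s: 20.5
tcp_pos: [0.671, -0.001, 0.0996]
eef_rot: [-157.1, 18.5, -92.1]
contact_force: [-1.6, -1.4, 7.7]
gripper_width: 0.0137
```

```bash
python3 st.py -9,0,.5,0 -9,0,-1,0
```

```text
20.5 [ 0.671  -0.001   0.0996] [-1.6 -1.4  7.7] [-0.33  1.58  0.26] 0.0137 [  7.  17. -19. -27. -30.   7.] TIP [-12.2  -0.2   0. ] [-0.   -1.67  0.03]
F in bay [ 1.4 -1.7  7.7]
-9,0,.5,0 [ 4.  -0.6 -0.3] [ 0.3   1.65 -0.03] [  7.  18. -17. -26. -32.   6.] 0.0
-9,0,-1,0 [ 4.5 -0.6 -1.7] [ 0.3   1.65 -0.03] [  7.  18. -17. -26. -32.   6.] 0.0
```

Emit:
move_arm --pt "0.9 -0.1 -0.5 0.07 0.4 0 0" --pt "0.9 -0.1 -0.5 0.07 0.4 0 0" --pt "0.8 -0.1 -0.5 0.07 0.4 0 0" --pt "0.6 -0.1 -0.8 0.07 0.4 0 0" --pt "0.3 0 -0.8 0.05 0.3 0 0" --pt "0 0 0 0 0 0 0" --pt "0 0 0 0 0 0 0"

```text
time_s: 21.2
tcp_pos: [0.6721, -0.0012, 0.0978]
eef_rot: [-159.2, 18.8, -92.7]
contact_force: [-22.4, -1.9, 28.8]
gripper_width: 0.0138
```

```bash
python3 st.py -9,0,-1,0
```

```text
21.2 [ 0.6721 -0.0012  0.0978] [-22.4  -1.9  28.8] [1.5  4.41 2.11] 0.0138 [  7.  18. -17. -26. -33.   6.] TIP [-12.4  -0.3   0.7] [0.06 0.37 0.11]
F in bay [-10.6  -5.6  34.5]
-9,0,-1,0 [ 3.5 -0.5  0. ] [-0.08 -0.37 -0.12] [  7.  18. -17. -26. -32.   6.] 0.0
```

Emit:
move_arm --pt "-1 0.2 0.5 0 0 0 0" --pt "-0.5 0 1 0 0 0 0" --pt "0 0 1 0 0 0 0" --pt "0 0 1 0 0 0 0" --pt "0 0 0 0 0 0 0" --pt "0 0 0 0 0 0 0"

```text
time_s: 21.8
tcp_pos: [0.6719, -0.0009, 0.0984]
eef_rot: [-159.2, 18.8, -92.8]
contact_force: [2.3, 0.4, 0.1]
gripper_width: 0.0137
```

```bash
python3 st.py -9,0,-1,0; python3 - <<'E'
from plant import *
import cv2
c=capture("side"); x,y=235,140; cv2.imwrite("pics/s5.png",cv2.resize(c["frame"][y:y+90,x:x+120],(800,600),interpolation=cv2.INTER_CUBIC))
E
```

```text
21.8 [ 0.6719 -0.0009  0.0984] [2.3 0.4 0.1] [-1.14  0.82 -0.15] 0.0137 [  7.  18. -18. -26. -33.   6.] TIP [-12.4   0.    1.3] [-0.01  0.37  0.04]
F in bay [ 2.1  0.8 -0.7]
-9,0,-1,0 [ 3.6 -0.7 -0.6] [-0.04 -0.37 -0.03] [  7.  18. -17. -26. -32.   6.] 0.0
```

View pics/s5.png

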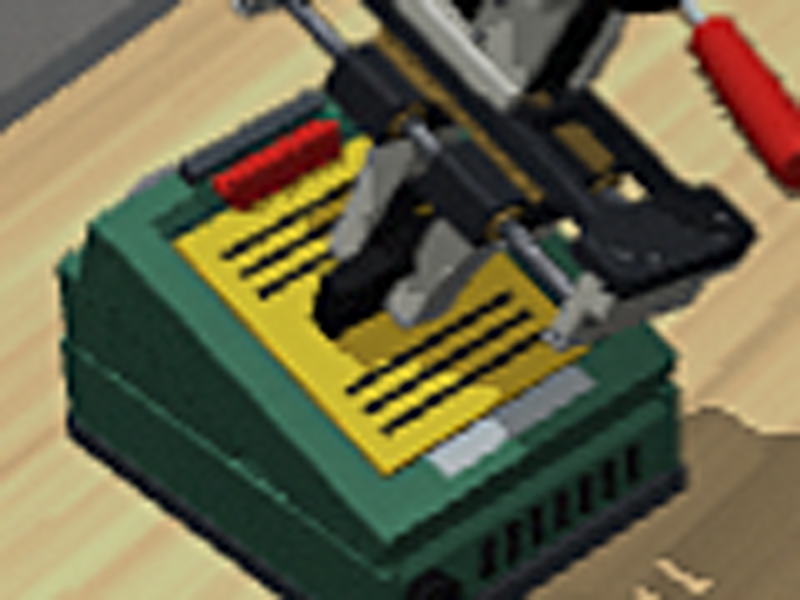

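Emit:
move_arm --pt "0 0 0 0 0 0 36" --pt "0 0 0 0 0 0 36" --pt "0 0 0 0 0 0 36" --pt "0 0 0 0 0 0 36" --pt "-2 -1.5 4.5 0 0 0 36" --pt "-4 -3 9.5 0 0 0 36" --pt "-7.5 -5.6 17.7 0 0 0 36" --pt "-7.5 -5.6 17.7 0 0 0 36" --pt "-7.5 -5.6 17.7 0 0 0 36" --pt "-7.5 -5.6 17.7 0 0 0 36" --pt "-11 -8.5 26.5 0 0 0 36" --pt "-20 -20 30 0 0 0 36" --pt "-30 -35 20 0 0 0 36" --pt "-30 -35 20 0 0 0 36" --pt "-30 -35 20 0 0 0 36" --pt "-30 -35 10 0 0 0 36" --pt "0 0 0 0 0 0 36"

```text
time_s: 23.55
tcp_pos: [0.4822, -0.2001, 0.313]
eef_rot: [-159.0, 18.6, -93.0]
contact_force: [1.5, 0.4, 0.6]
gripper_width: 0.032
```

```bash
python3 - <<'E'
from plant import *
import cv2,numpy as np
s=get_state(); print(s["time_s"],s["tcp_pos"],s["contact_force"],s["gripper_width"])
c=capture("side")["frame"]; t=capture("top")["frame"]
z=lambda im,x,y,w,h:cv2.resize(im[y:y+h,x:x+w],(400,400),interpolation=cv2.INTER_CUBIC)
cv2.imwrite("pics/f.png",np.hstack([z(c,235,135,110,110),z(t,300,100,110,110)]))
E
```

```text
23.55 [ 0.48222471 -0.20007863  0.31299337] [1.48213988 0.43164704 0.58063625] 0.03200106562264378
```

View pics/f.png

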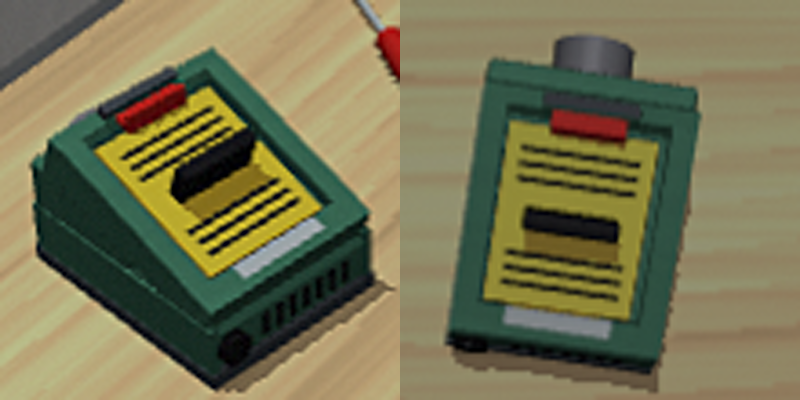

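```bash
python3 - <<'E'
from h import *
from plant import capture
for n in("top","side"):
    c=capture(n); o=pickle.load(open(n+"0.pkl","rb"))["frame"]; f=c["frame"]
    B=proj(c,bay(BAY,[[.12,0,.015]]))[0].astype(int)
    for im in(o,f):
        w=im[B[1]-15:B[1]+15,B[0]-22:B[0]+22].astype(int); m=(w[...,2]>90)&(w[...,1]<60)&(w[...,0]<60)
        y,x=np.nonzero(m); print(n,m.sum(),x.mean().round(2),y.mean().round(2),x.min(),x.max(),y.min(),y.max())
E
```

```text
top 101 22.4 11.59 12 32 8 15
top 107 22.37 11.68 12 32 8 17
side 67 19.67 13.12 11 29 8 19
side 63 19.52 12.94 11 29 8 21
```

```bash
python3 -c "
from plant import *
print(close_job())"
```

```text
the job is handed in; nothing more can be done
None
```

The yellow vent cover is back in the filter bay with the red latch sprung over it. I let go, moved the arm clear and handed the job in at about 24 s of the 48 s allowed. No verdict was reported.

- **What I did:** I first gripped the fin with the tool square to the cover, but joint 4 hit its limit during the tilted approach. I set the cover down on a free patch of bench and gripped it again with the hand leaning 20° sideways. Then I slid the lip about 9 mm into the slot with the rear raised 14° and pivoted it down. Partway down the rear edge caught on the rear wall, so I drew the cover back about 5 mm and finished the pivot. The push peaked at about 35 N measured at the wrist.
- **What the last checks showed:**
    - **Seating:** The final side and top pictures show the cover flat in the bay, with the lip under the steel strip and the latch over the rear edge.
    - **Latch:** It sits within about 0.2 pixel (under 0.5 mm) of where it was at the start.
    - **Pull test:** With the hand commanded back up 3.5 mm to ease the load, the cover rose only 0.6 mm.
- **What disagreed or was not checked:**
    - **Lip position:** The arm's own reading put the lip 12.4 mm into a slot that is only 12 mm deep, and 1.3 mm above the ledge. That fits my bay estimate being 1–3 mm off.
    - **Sideways position:** The cover looks about 2 mm left of centre, within its limit.
    - **Other objects:** I didn't measure the other things on the bench at the end, but my planned moves stayed clear of them.

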